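# Clamp a power transistor to its cooling fin with self-closing tweezers

### The job

Squeeze the self-closing tweezers open and lift them off their stand, lower them with open jaws around the tall cooling fin and the transistor that leans away from it, and press gently until the tweezers' foot is felt home on top of the fin and the sprung board gives a little (2 or 3 mm, not much more). Then release them there, foot still on the fin, so that they clamp the transistor flat against the fin and stay on by themselves, upright, and take the hand away. Touch the board and its parts only with the tweezers, do not bend the transistor further out, and leave the other things on the bench alone.

Things in the scene. Friction and masses are not known exactly. Their poses are not given: they have to be found in the camera images.
- tweezers_grip (a point): Steel self-closing tweezers like a slim clothes-peg, 88 mm tall, 80 g, parked upright, jaws down. Point to pinch: midway between the two handles, 38 mm above the underside of their foot. z up; squeeze and jaw opening are along y (y, -y alike). Handles 14 mm wide in x, in a V from the pivot (8 mm above the foot's underside) to 16 mm above this point; shut, 36 mm over them here, 45 mm at the top.
- tweezers_foot (a point): The same tweezers: centre of the underside of their foot (depth stop, 18 x 8 mm), a block between the jaws. It rests on the stand's plate and must come to rest on the fin's top. Jaws: 14 mm wide, 3 mm thick, they hang 34 mm below this point; clamped on 8 mm they are parallel, at joint 0.24 their tips are about 28 mm apart inside. Axes as for tweezers_grip.
- blade_l (a joint): Opening of the tweezers' blades (rad); both move alike. About 0 clamped on an 8 mm stack (or the stand's plate), -0.1 empty and shut, 0.24 with the fingers 21 mm apart, 0.28 handles parallel and 19 mm over the outside, 0.36 stop. The spring clamps with about 6 N at the jaws; squeezing takes 10 to 15 N at the handles, more against the stop.
- feeler (a joint): Small brass feeler pin (8 x 8 mm) in the tweezers' foot (m): 0 when hanging free, standing 4 mm out of the foot's underside; 0.004 when the foot lies flush on the stand's plate or on the fin. Its spring is light: 0.3 to 0.7 N.
- stand: The tweezers' stand: dark steel foot 80 x 60 x 14 mm with an upright aluminium plate (34 mm along x, 7.5 mm thick in y, top 70 mm above the bench) over which the tweezers are clipped, foot on the plate's top. Origin at the centre of its underside. Fixed.
- rest: The board rest: a fixed grey base 130 x 100 x 14 mm carrying a green circuit board 125 x 90 mm on a sprung column. Origin at the centre of its underside. The board stays level, does not turn, only sinks. On its middle stands an aluminium fin (40 mm along x, 3 mm thick, 44 mm above the board) with a black transistor beside it. All other parts on the board end 20 mm or more below the fin's top.
- nest (a point): Point on top of the rest's base, straight below the middle of the stack to clamp. x along the fin, y across: fin y -4 to -1 mm, its top edge folded over (3 mm thick) to y +2.5; transistor (16 wide, 22 tall, 5 thick, top 6 mm below the fin's) y -1 to +4 when flat, leaning out to +8 at most. The board's height is NOT measured: fin's top anywhere from 60 to 90 mm above this point, to be found by feel.
- carriage (a joint): How far the sprung board is pushed down (m): 0 untouched, 0.008 springs bottomed. It begins to give at about 1.2 N and then needs 1.2 N more per mm. More than 0.0055 is pressed too hard.
- transistor (a joint): Lean of the transistor away from the fin, to +y of nest (rad): 0 flat on the fin, at the start 0.06 to 0.14. It turns at its legs, 36 mm below the fin's top, and springs partly back when let go.
- meter: Bystander: orange multimeter 160 x 80 x 32 mm. Leave alone.
- tape: Bystander: roll of tape lying flat, 90 mm across, 24 mm high. Leave alone.
- capacitor: Bystander: black standing capacitor, 25 mm across, 45 mm high. Leave alone.
- driver: Bystander: screwdriver lying flat. Leave alone.
- flux: Bystander: small amber jar, 56 mm across, 70 mm high. Leave alone.
- remote: Bystander: white remote control 150 x 45 x 18 mm. Leave alone.
- coil: Bystander: standing copper coil 28 mm across, 22 mm high. Leave alone.

How it is judged:
By the outcome, as a careful person would: the job done as asked, in the order asked, and still so for the second after the job is handed in, with the robot touching nothing.
It also fails if it takes over 45 s, if anything falls off the work surface, if the arm or the gripper's body presses on something with over 40 N, if the wrist force passes 120 N, or if a joint passes its speed limit or range.

### The arm

A 6-joint arm with a two-finger parallel gripper is mounted at the origin on the work surface. World frame = base frame: x ahead of the robot, y to its left, z up, the work surface at z = 0. Lengths are in mm, angles in rad, forces in N, time in s.
With the tool pointing down it reaches from about 275 to 1000 mm from the base axis. Payload 8.4 kg.
Tool frame: the origin (TCP) lies midway between the tips of the shut fingers; the grasp point (between the pads) lies 19 mm behind it; z points along the fingers, y is the line along which they close (so a half turn about z gives the same grasp; the last joint's range is limited). The gripper opens to 85 mm and grips with 20 to 120 N. Pads are 22 mm wide; open, the fingers measure 114 mm over their backs; the gripper's body (76 mm by 85 mm) begins 54 mm behind the grasp point. The pads swing forward as they close: fully open they stand 13 mm farther back than shut.
Start: joints at [-1.286, 0.353, 1.633, -0, 1.155, -0.002], TCP at [176.801, -599.474, 231.281] pointing down, gripper open.
Joint ranges: [-2.63, 2.63], [-0.92, 2.1], [0.06, 2.66], [-1.3, 4.44], [0, 2.69], [-3.02, 3.02]. Speed limits (rad/s): [2.22, 2.22, 2.79, 3.14, 3.14, 3.14].

### API

Orientations are given as [roll, pitch, yaw] about the fixed x, y, z axes, in that order (R = Rz(yaw) Ry(pitch) Rx(roll)).
In Python, from rig import monitor, imaging, r gives the robot as it stands.
- The arm moves only by the tool drive_tool, never from a script. Its argument "plan" is a list of rows, each an object of numbers: "x", "y", "z": the shift along the tool's x, y, z in units of 50 mm (1.0 is 50 mm); "ax", "ay", "az": the turn, a rotation vector about the tool's x, y, z in units of 6 degrees (1.0 is 6 degrees); "hand": the finger opening in mm, from 0 to 85.4. In form: [{"x": .., "y": .., "z": .., "ax": .., "ay": .., "az": .., "hand": ..}, ...]. A call has 1 to 8 rows; each row is the pose to reach, as a shift and turn from the pose commanded when the call began, along the tool's axes at that moment; what a row does not reach only later rows make up. A row lasts 1/10 s, in which the tool goes at most 50 mm and 8.59 degrees, less where a joint would pass 70% of its speed; a pose out of reach is approached as far as the arm can. A call with a gripper value outside its range is refused whole. The fingers move at their own pace and stop on an object; "grip_force" is the grip in N (left out, the last holds). Time passes only in rows, so rows that repeat a pose let the fingers close. It gives the time, the measured TCP pose, the force, the opening and the grip force at its end, in the units of the state.
- monitor.sense(): the state, without advancing time (a new reading comes with each control period).
- imaging.grab_frame(name): name is "side" or "top" or "wrist"; returns the picture (384x512x3 uint8, red, green, blue); there is no depth.
- imaging.camera_info(name): a dict with "mtx" (3x3 intrinsics, pixels), "dist" ([k1, k2, p1, p2, k3] as OpenCV has them; the pictures are not rectified), "R" (3x3) and "t" (3): a world point X has camera coordinates R X + t. Camera axes: x right, y down, z forward; pixel columns grow to the right and rows downward; lengths in mm; the calibration is good to about 2 mm. A picture is of the moment at which its call begins: read the wrist's pose just before it. camera_info takes no time and is no camera call; for the wrist camera it gives the pose at the moment of the call.
- r.sign_off(): hands the job in; it is judged then, once.
The state is a dict: "clock": time; "qpos": joint angles; "qvel": joint speeds; "joint_efforts": joint torques, N m; "eef_pos": TCP position; "tcp_rot": TCP orientation; "contact_force": force on the tool from outside, world axes, zero at the start; "wrist_torque": the same for the moment, N m; "opening": opening from 0.0 (shut) to 1.0 (fully open); "grasp_force": force on a finger pad.
Only numpy, scipy, OpenCV 4.12 (cv2) and the standard library are available. Lean on these libraries where they do the work, as an engineer would, in place of code of your own. Each camera call takes 0.05 s, during which the arm holds its last target. There are 200 camera calls.

## Working session

There is one attempt and no reset: what is moved stays moved. The work goes in short steps, Python scripts to look and compute and a tool call to move; the robot and the scene stay as the last step left them, time stands still between calls to the robot, and variables do not carry over. Pictures are saved under pics/ and viewed, at most 10 in all, crops included, and the job is handed in when it is done.

Besides the shell and the picture viewer there is one more tool, called by a JSON object that holds its "op" and its "data", one argument or row to a line. drive_tool: Moves the arm, as the interface text tells. Its arguments: {"type":"object","properties":{"plan":{"type":"array","items":{"type":"object","properties":{"x":{"type":"number"},"y":{"type":"number"},"z":{"type":"number"},"ax":{"type":"number"},"ay":{"type":"number"},"az":{"type":"number"},"hand":{"type":"number"}}}},"grip_force":{"type":"number"}},"required":["plan"]}

```bash
mkdir -p pics; cat > h.py <<'E'
import numpy as np, cv2, json
from rig import monitor, imaging, r
def snap(n,f,crop=None,scale=1):
    im=imaging.grab_frame(n)
    c=imaging.camera_info(n)
    cv2.imwrite('pics/'+f+'_full.png',im[:,:,::-1])
    if crop: im=im[crop[1]:crop[3],crop[0]:crop[2]]
    im=cv2.resize(im,None,fx=scale,fy=scale,interpolation=cv2.INTER_CUBIC)
    cv2.imwrite('pics/'+f+'.png',im[:,:,::-1]); return c
def ray(c,uv):
    p=cv2.undistortPoints(np.array([[uv]],float),np.array(c['mtx']),np.array(c['dist']))[0,0]
    R=np.array(c['R']);t=np.array(c['t']);return -R.T@t, R.T@np.array([p[0],p[1],1])
def onz(c,uv,z):
    o,d=ray(c,uv);return (o+d*(z-o[2])/d[2]).round(1)
def proj(c,X):
    return cv2.projectPoints(np.array([X],float),cv2.Rodrigues(np.array(c['R']))[0],np.array(c['t'],float),np.array(c['mtx']),np.array(c['dist']))[0].reshape(-1,2).round(1)
E
python3 - <<'E'
from h import *
for n in('top','side'):
    c=snap(n,n+'0',scale=1.5); print(n,-np.array(c['R']).T@np.array(c['t']),c['mtx'])
print(monitor.sense())
E
```

```text
top [ 380.5265923    -6.33659452 1267.09276067] [[368.02751001   0.         257.10591361]
 [  0.         368.02751001 189.42237309]
 [  0.           0.           1.        ]]
side [  46.79794126  695.01074962 1041.38233119] [[465.11258001   0.         252.42755074]
 [  0.         465.11258001 192.18837621]
 [  0.           0.           1.        ]]
{'clock': 0.1, 'qpos': array([-1.28638894e+00,  3.53579774e-01,  1.63402228e+00, -3.70563553e-06,
        1.15519173e+00, -2.39628648e-03]), 'qvel': array([ 1.92896549e-04, -7.16811979e-04, -2.11677687e-03,  1.76905416e-03,
        2.75999752e-03,  5.19983192e-05]), 'joint_efforts': array([ 2.69517232e-04, -6.06356049e+01, -3.42819750e+01, -3.69363045e-05,
        3.86668937e-03,  9.25975371e-06]), 'eef_pos': array([ 176.69317161, -599.08412135,  230.65223538]), 'tcp_rot': array([-3.14039152e+00,  5.10124516e-07,  2.86805175e-01]), 'contact_force': array([ 0.30870014, -0.75643363, -0.5124175 ]), 'wrist_torque': array([ 0.01510667, -0.00166081,  0.00420745]), 'grasp_force': 0.0, 'opening': 1.0025120351537244}
```

View pics/top0.png

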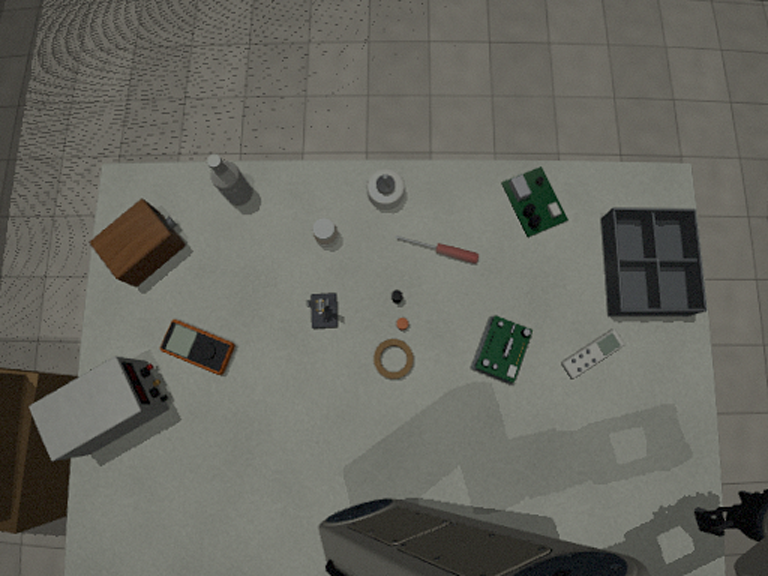

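View pics/side0.png

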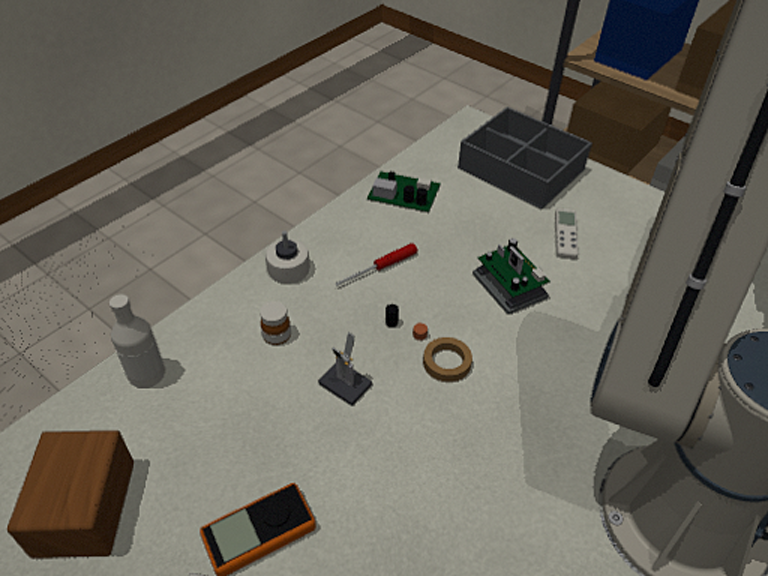

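The top view shows the tweezers stand near (323,310) and the rest with its fin near (505,347), in 1.5x pixels. The side view shows the stand near (346,380) and the rest near (512,275). Next, enlarged crops.

```bash
python3 - <<'E'
from h import *
t=cv2.imread('pics/top0_full.png');s=cv2.imread('pics/side0_full.png')
def cr(im,x,y,w,h,k): return cv2.resize(im[y:y+h,x:x+w],None,fx=k,fy=k,interpolation=cv2.INTER_CUBIC)
A=cr(t,195,185,48,40,8);B=cr(t,308,203,52,60,7.2)
A=cv2.resize(t[185:225,195:243],(384,320),interpolation=cv2.INTER_CUBIC)
B=cv2.resize(t[200:265,308:360],(320,400),interpolation=cv2.INTER_CUBIC)
o=np.zeros((400,704,3),np.uint8);o[:320,:384]=A;o[:400,384:]=B
cv2.imwrite('pics/c1.png',o)
c=imaging.camera_info('top')
print('stand base',onz(c,(323/1.5,311/1.5),14),'tw',onz(c,(323/1.5,308/1.5),70),'rest',onz(c,(503/1.5,348/1.5),60))
E
```

```text
stand base [567.2 161.4  14. ] tw [565.6 154.1  70. ] rest [ 480.  -240.5   60. ]
```

View pics/c1.png

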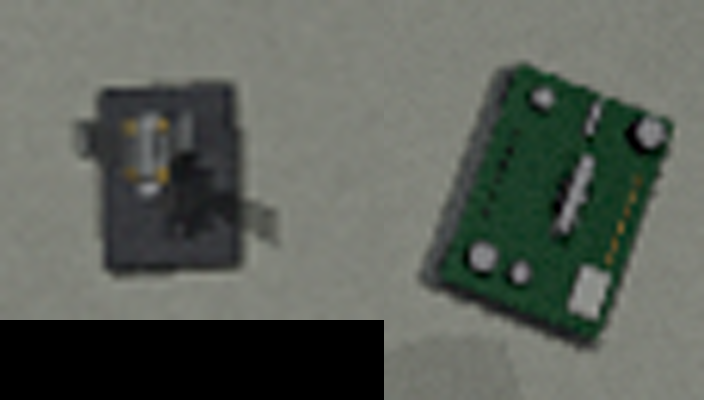

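```bash
cat >> h.py <<'E'
from scipy.spatial.transform import Rotation as Ro
def go(pos,yaw):
    s=monitor.sense();R=Ro.from_euler('xyz',s['tcp_rot']);T=Ro.from_euler('xyz',[np.pi,0,yaw])
    d=R.inv().apply(np.array(pos)-s['eef_pos'])/50; w=(R.inv()*T).as_rotvec(degrees=True)/6
    print('shift',d.round(3),'turn',w.round(3),'rot',s['tcp_rot'].round(4)); return d,w
def st():
    s=monitor.sense()
    for k in('clock','eef_pos','tcp_rot','contact_force','wrist_torque','opening','grasp_force'):print(k,np.round(s[k],3),end=' ')
    print()
E
python3 - <<'E'
from h import *
c=imaging.camera_info('wrist');R=np.array(c['R']);o=-R.T@np.array(c['t']);s=monitor.sense()
T=Ro.from_euler('xyz',s['tcp_rot']); print('cam in tool',T.inv().apply(o-s['eef_pos']),'\naxes in tool (x,y,z rows)',(R@T.as_matrix()).round(3),c['mtx'])
go([566,156,300],0)
E
```

```text
cam in tool [ 7.73015718e+01  8.37206343e-02 -1.41442903e+02] 
axes in tool (x,y,z rows) [[-0.     1.     0.   ]
 [-0.954 -0.    -0.3  ]
 [-0.3   -0.     0.954]] [[320.96071676   0.         255.31194785]
 [  0.         320.96071676 191.16837117]
 [  0.           0.           1.        ]]
shift [ 11.74  -12.284  -1.372] turn [-1.100e-02  2.000e-03  2.739e+00] rot [-3.1404  0.      0.2868]
```

{"op": "drive_tool", "data": {
  "plan": [
    {"x":5.5,"y":-5.7,"z":0,"az":1.4},
    {"x":5.5,"y":-5.7,"z":0,"az":1.4},
    {"x":5.5,"y":-5.7,"z":0,"az":1.4},
    {"x":5.5,"y":-5.7,"z":0,"az":1.4},
    {"x":5.5,"y":-5.7,"z":0,"az":1.4},
    {"x":5.5,"y":-5.7,"z":0,"az":1.4},
    {"x":5.5,"y":-5.7,"z":0,"az":1.4},
    {"x":5.5,"y":-5.7,"z":0,"az":1.4}
  ]
}}

```text
invalid input
```

```bash
python3 - <<'E'
from h import *
st();go([566,156,220],0)
E
```

```text
clock 0.1 eef_pos [ 176.693 -599.084  230.652] tcp_rot [-3.14   0.     0.287] contact_force [ 0.309 -0.756 -0.512] wrist_torque [ 0.015 -0.002  0.004] opening 1.003 grasp_force 0.0 
shift [ 11.74  -12.282   0.228] turn [-1.100e-02  2.000e-03  2.739e+00] rot [-3.1404  0.      0.2868]
```

{"op": "drive_tool", "data": {
  "plan": [
    {"x":0.7,"y":-0.7,"z":0,"ax":0,"ay":0,"az":0.2,"hand":85},
    {"x":1.4,"y":-1.4,"z":0,"ax":0,"ay":0,"az":0.4,"hand":85},
    {"x":2.1,"y":-2.1,"z":0,"ax":0,"ay":0,"az":0.6,"hand":85},
    {"x":2.8,"y":-2.8,"z":0,"ax":0,"ay":0,"az":0.8,"hand":85},
    {"x":3.5,"y":-3.5,"z":0,"ax":0,"ay":0,"az":1.0,"hand":85},
    {"x":4.2,"y":-4.2,"z":0,"ax":0,"ay":0,"az":1.2,"hand":85},
    {"x":4.9,"y":-4.9,"z":0,"ax":0,"ay":0,"az":1.4,"hand":85},
    {"x":5.6,"y":-5.6,"z":0,"ax":0,"ay":0,"az":1.6,"hand":85}
  ],
  "grip_force": 40
}}

```text
clock: 0.9
eef_pos: [366.5, -249.8, 231.2]
tcp_rot: [3.142, -0.0, 0.118]
contact_force: [0.4, 0.5, 0.6]
opening: 0.994
grasp_force: 0.0
```

```bash
python3 - <<'E'
from h import *
st();go([566,156,220],0)
E
```

```text
clock 0.9 eef_pos [ 366.541 -249.805  231.245] tcp_rot [ 3.142 -0.     0.118] contact_force [0.388 0.535 0.602] wrist_torque [-0.016 -0.046 -0.025] opening 0.994 grasp_force 0.0 
shift [ 4.917 -7.59   0.225] turn [-0.000e+00 -1.000e-03  1.127e+00] rot [ 3.1416e+00 -1.0000e-04  1.1800e-01]
```

{"op": "drive_tool", "data": {
  "plan": [
    {"x":0.8,"y":0,"z":0,"ax":0,"ay":0,"az":0,"hand":85},
    {"x":1.6,"y":0.05,"z":0,"ax":0,"ay":0,"az":0,"hand":85},
    {"x":2.3,"y":0.05,"z":0,"ax":0,"ay":0,"az":0,"hand":85},
    {"x":2.3,"y":0.05,"z":0,"ax":0,"ay":0,"az":0,"hand":85}
  ]
}}

```text
clock: 1.3
eef_pos: [484.3, -239.9, 231.1]
tcp_rot: [3.141, -0.002, 0.121]
contact_force: [-0.7, -0.7, -0.8]
opening: 0.995
grasp_force: 0.0
```

```bash
python3 - <<'E'
from h import *
c=imaging.camera_info('wrist'); snap('wrist','w1',scale=1.5);np.save('w1.npy',{k:np.array(v) for k,v in c.items()},allow_pickle=True)
st();go([566,156,220],0)
E
```

```text
clock 1.35 eef_pos [ 481.879 -239.952  230.694] tcp_rot [-3.141e+00  1.000e-03  1.210e-01] contact_force [-0.367  0.866  0.084] wrist_torque [ 0.004 -0.033 -0.008] opening 0.993 grasp_force 0.0 
shift [ 2.628 -7.657  0.216] turn [-0.003  0.005  1.158] rot [-3.1412e+00  5.0000e-04  1.2120e-01]
```

View pics/w1.png

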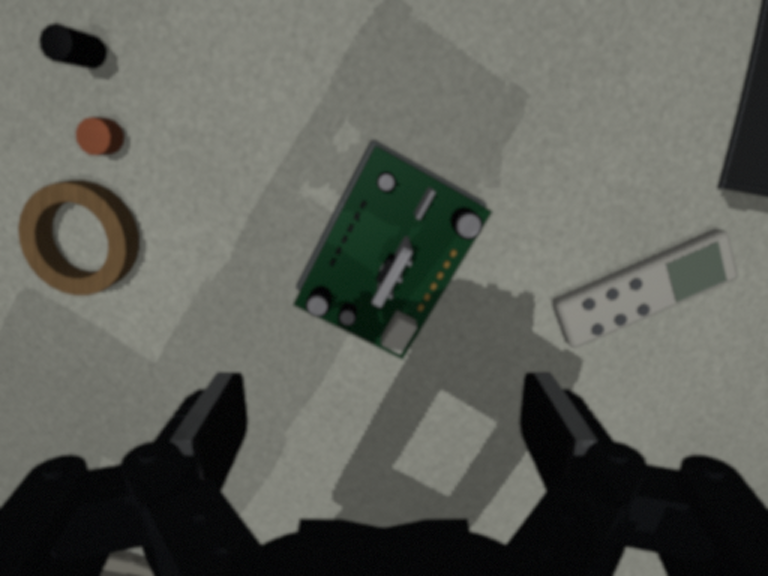

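The wrist view shows the rest's fin top as a bright bar from (378,303) to (408,248), with the transistor's black body to its left (+y) at (385,268). Now on to the stand.

{"op": "drive_tool", "data": {
  "plan": [
    {"x":2.6,"y":-7.65,"z":0.2,"ax":0,"ay":0,"az":1.15,"hand":85},
    {"x":2.6,"y":-7.65,"z":0.2,"ax":0,"ay":0,"az":1.15,"hand":85},
    {"x":2.6,"y":-7.65,"z":0.2,"ax":0,"ay":0,"az":1.15,"hand":85},
    {"x":2.6,"y":-7.65,"z":0.2,"ax":0,"ay":0,"az":1.15,"hand":85},
    {"x":2.6,"y":-7.65,"z":0.2,"ax":0,"ay":0,"az":1.15,"hand":85},
    {"x":2.6,"y":-7.65,"z":0.2,"ax":0,"ay":0,"az":1.15,"hand":85},
    {"x":2.6,"y":-7.65,"z":0.2,"ax":0,"ay":0,"az":1.15,"hand":85},
    {"x":2.6,"y":-7.65,"z":0.2,"ax":0,"ay":0,"az":1.15,"hand":85}
  ]
}}

```text
clock: 2.15
eef_pos: [562.4, 151.6, 221.3]
tcp_rot: [3.141, 0.001, -0.002]
contact_force: [0.5, -0.8, 0.4]
opening: 0.996
grasp_force: 0.0
```

```bash
python3 - <<'E'
from h import *
st();go([566,156,220],0)
E
```

```text
clock 2.15 eef_pos [562.412 151.619 221.305] tcp_rot [ 3.141e+00  1.000e-03 -2.000e-03] contact_force [ 0.524 -0.799  0.363] wrist_torque [-0.026 -0.006 -0.063] opening 0.996 grasp_force 0.0 
shift [ 0.072 -0.088  0.026] turn [ 0.005  0.007 -0.017] rot [ 3.1411e+00  7.0000e-04 -1.8000e-03]
```

```bash
python3 - <<'E'
from h import *
imaging.grab_frame('wrist') # settle
imaging.grab_frame('wrist')
c=imaging.camera_info('wrist'); snap('wrist','w2');np.save('w2.npy',{k:np.array(v) for k,v in c.items()},allow_pickle=True)
st()
p=proj(c,[[566,156,70]])[0];print(p)
a=cv2.imread('pics/w1_full.png')[85:245,190:335];b=cv2.imread('pics/w2_full.png')
x0,y0=int(p[0])-70,int(p[1])-90;print(x0,y0)
b=b[y0:y0+150,x0:x0+140]
o=np.zeros((600,800,3),np.uint8)
A=cv2.resize(cv2.imread('pics/w1_full.png')[150:220,230:300],(400,400),interpolation=cv2.INTER_CUBIC)
B=cv2.resize(b,(400,int(400*b.shape[0]/140)),interpolation=cv2.INTER_CUBIC)
o[:400,:400]=A;o[:B.shape[0],400:]=B;cv2.imwrite('pics/c2.png',o)
E
```

```text
clock 2.3 eef_pos [562.539 152.457 220.919] tcp_rot [3.141e+00 1.000e-03 2.000e-03] contact_force [ 0.06  -0.319 -0.265] wrist_torque [0.002 0.002 0.005] opening 0.993 grasp_force 0.0 
[254.5 173.3]
184 83
```

View pics/c2.png

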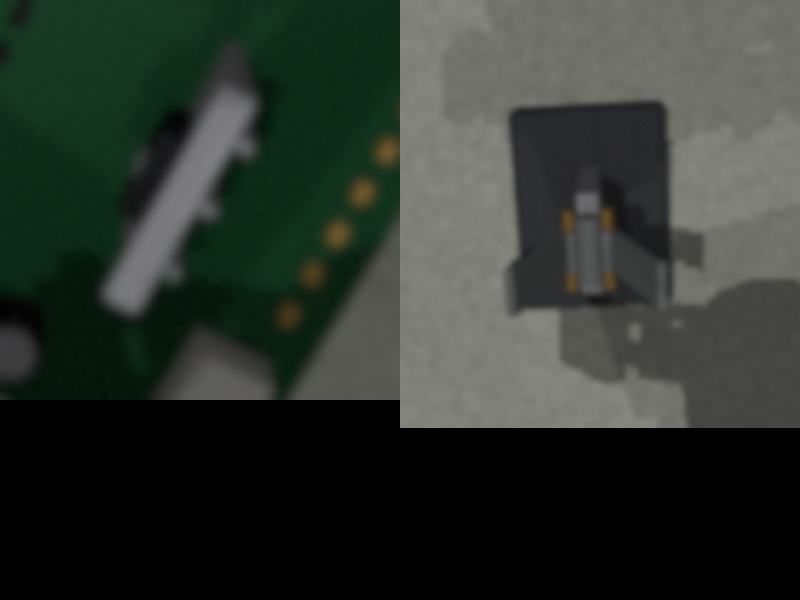

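```bash
cat > m.py <<'E'
from h import *
w1=np.load('w1.npy',allow_pickle=True).item();w2=np.load('w2.npy',allow_pickle=True).item();t=imaging.camera_info('top')
def tri(ca,a,cb,b):
    o1,d1=ray(ca,a);o2,d2=ray(cb,b);s=np.linalg.lstsq(np.c_[d1,-d2],o2-o1,rcond=None)[0]
    p,q=o1+s[0]*d1,o2+s[1]*d2;return ((p+q)/2).round(1),np.linalg.norm(p-q).round(1)
f=lambda x,y:(184+(x-400)/2.857,83+y/2.857)
cs=[onz(w2,f(*p),14) for p in((511,110),(664,102),(672,303),(523,312))];print('stand',cs,np.mean(cs,0))
for a,b in((0,1),(1,2),(3,2),(0,3)):
    d=cs[a]-cs[b];print(np.linalg.norm(d).round(1),np.degrees(np.arctan2(d[1],d[0])).round(1))
L=onz(w2,f(511,292),124);R=onz(w2,f(662,282),124);print('handles',L,R,(L+R)/2,np.linalg.norm(L-R),np.degrees(np.arctan2((L-R)[0],(L-R)[1])))
print('orange',[onz(w2,f(*p),78) for p in((568,221),(606,220),(571,283),(609,283))])
for z in(74,84,94,104):
    A=onz(w1,(272.2,166.6),z);B=onz(w1,(251,203.4),z);d=A-B;C=onz(t,(341,225.2),z);D=onz(t,(337.1,237.9),z);e=C-D
    print(z,(A+B)/2,np.linalg.norm(d).round(1),np.degrees(np.arctan2(d[1],d[0])).round(1),'top',(C+D)/2,np.linalg.norm(e).round(1),np.degrees(np.arctan2(e[1],e[0])).round(1))
E
python3 m.py
```

```text
stand [array([608.9, 190.2,  14. ]), array([612. , 132.9,  14. ]), array([533.4, 128.1,  14. ]), array([529.5, 187.5,  14. ])] [570.95  159.675  14.   ]
57.4 93.1
78.7 3.5
59.5 93.8
79.4 1.9
handles [570.2 180.3 124. ] [573.1 139.4 124. ] [571.65 159.85 124.  ] 41.00268283905335 -4.055749304219891
orange [array([580.1, 166.5,  78. ]), array([580.4, 154.5,  78. ]), array([559.7, 165.8,  78. ]), array([559.8, 153.5,  78. ])]
74 [ 474.65 -247.15   74.  ] 42.3 -21.8 top [ 480.35 -249.9    74.  ] 43.4 -18.8
84 [ 477.55 -246.55   84.  ] 41.0 -21.6 top [ 479.5  -247.85   84.  ] 43.1 -18.8
94 [ 480.45 -246.     94.  ] 39.5 -21.7 top [ 478.7 -245.8   94. ] 42.7 -18.9
104 [ 483.3  -245.45  104.  ] 38.1 -21.7 top [ 477.85 -243.8   104.  ] 42.3 -18.7
```

The fin crop shows the fold running from (120,305) to (241,95). The stand crop shows the tweezers centred near (588,250), handle tops at (511,292) and (662,282). That puts the tweezers at about (571,160) with yaw about 0.056; base sizes 79x58 agree with the given ones.

```bash
python3 - <<'E'
from h import *
go([571.2,159.8,87],0.056)
E
```

```text
shift [ 0.176 -0.147  2.678] turn [ 0.001  0.01  -0.514] rot [3.1414e+00 1.1000e-03 2.1000e-03]
```

{"op": "drive_tool", "data": {
  "plan": [
    {"x":0.176,"y":-0.147,"z":0,"ax":0,"ay":0,"az":-0.51,"hand":85},
    {"x":0.176,"y":-0.147,"z":0.4,"ax":0,"ay":0,"az":-0.51,"hand":85},
    {"x":0.176,"y":-0.147,"z":0.9,"ax":0,"ay":0,"az":-0.51,"hand":85},
    {"x":0.176,"y":-0.147,"z":1.5,"ax":0,"ay":0,"az":-0.51,"hand":85},
    {"x":0.176,"y":-0.147,"z":2.1,"ax":0,"ay":0,"az":-0.51,"hand":80},
    {"x":0.176,"y":-0.147,"z":2.5,"ax":0,"ay":0,"az":-0.51,"hand":65},
    {"x":0.176,"y":-0.147,"z":2.68,"ax":0,"ay":0,"az":-0.51,"hand":55},
    {"x":0.176,"y":-0.147,"z":2.68,"ax":0,"ay":0,"az":-0.51,"hand":50}
  ]
}}

```text
clock: 3.1
eef_pos: [571.0, 156.8, 86.5]
tcp_rot: [3.141, 0.003, 0.051]
contact_force: [-0.4, 2.2, -1.7]
opening: 0.584
grasp_force: 1.0
```

```bash
python3 - <<'E'
from h import *
c=snap('wrist','w3',(150,150,370,384),2.5);st();go([571.2,159.8,87],0.056)
E
```

```text
clock 3.15 eef_pos [571.744 157.233  87.518] tcp_rot [-3.142e+00  1.000e-03  5.100e-02] contact_force [-1.032  1.421 -1.316] wrist_torque [ 0.212  0.087 -0.   ] opening 0.585 grasp_force 0.874 
shift [-0.008 -0.052  0.01 ] turn [-0.     0.009 -0.046] rot [-3.1416e+00  1.0000e-03  5.1200e-02]
```

View pics/w3.png

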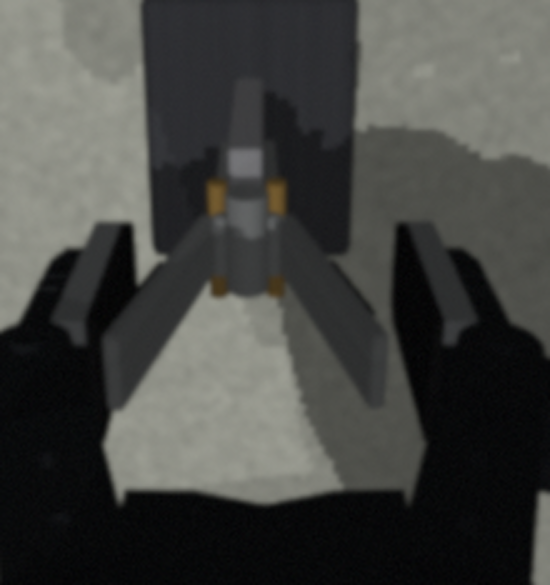

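The left pad already touches the left handle, and the pads sit about 3 mm to the right of the tweezers' centre. I'll shift by that amount, then close.

{"op": "drive_tool", "data": {
  "plan": [
    {"x":0,"y":-0.03,"z":0,"ax":0,"ay":0,"az":0,"hand":54},
    {"x":0,"y":-0.06,"z":0,"ax":0,"ay":0,"az":0,"hand":54},
    {"x":0,"y":-0.06,"z":0,"ax":0,"ay":0,"az":0,"hand":54}
  ]
}}

```text
clock: 3.45
eef_pos: [572.6, 161.3, 88.4]
tcp_rot: [-3.141, -0.002, 0.052]
contact_force: [0.2, -0.2, 0.3]
opening: 0.631
grasp_force: 0.0
```

```bash
python3 - <<'E'
from h import *
st();go([571.2,159.8,87],0.056)
E
```

```text
clock 3.45 eef_pos [572.593 161.328  88.388] tcp_rot [-3.141e+00 -2.000e-03  5.200e-02] contact_force [ 0.177 -0.166  0.251] wrist_torque [-0.012  0.037  0.008] opening 0.631 grasp_force 0.0 
shift [-0.029  0.029  0.028] turn [-0.003 -0.015 -0.034] rot [-3.1413e+00 -1.6000e-03  5.2500e-02]
```

{"op": "drive_tool", "data": {
  "plan": [
    {"x":-0.02,"y":0.02,"z":0.02,"ax":0,"ay":0,"az":0,"hand":48},
    {"x":-0.02,"y":0.02,"z":0.02,"ax":0,"ay":0,"az":0,"hand":42},
    {"x":-0.02,"y":0.02,"z":0.02,"ax":0,"ay":0,"az":0,"hand":38},
    {"x":-0.02,"y":0.02,"z":0.02,"ax":0,"ay":0,"az":0,"hand":35},
    {"x":-0.02,"y":0.02,"z":0.02,"ax":0,"ay":0,"az":0,"hand":35}
  ]
}}

```text
clock: 3.95
eef_pos: [571.9, 160.2, 87.5]
tcp_rot: [-3.141, -0.002, 0.052]
contact_force: [-0.8, 0.3, 8.5]
opening: 0.413
grasp_force: 5.5
```

```bash
python3 - <<'E'
from h import *
st();go([571.2,159.8,87],0.056)
E
```

```text
clock 3.95 eef_pos [571.918 160.223  87.482] tcp_rot [-3.141e+00 -2.000e-03  5.200e-02] contact_force [-0.805  0.26   8.472] wrist_torque [-0.022  0.105 -0.009] opening 0.413 grasp_force 5.459 
shift [-0.015  0.008  0.01 ] turn [-0.004 -0.018 -0.036] rot [-3.1412e+00 -1.9000e-03  5.2200e-02]
```

{"op": "drive_tool", "data": {
  "plan": [
    {"x":0,"y":0,"z":-0.02,"ax":0,"ay":0,"az":0,"hand":31},
    {"x":0,"y":0,"z":-0.03,"ax":0,"ay":0,"az":0,"hand":27},
    {"x":0,"y":0,"z":-0.04,"ax":0,"ay":0,"az":0,"hand":23},
    {"x":0,"y":0,"z":-0.04,"ax":0,"ay":0,"az":0,"hand":21},
    {"x":0,"y":0,"z":-0.04,"ax":0,"ay":0,"az":0,"hand":21},
    {"x":0,"y":0,"z":-0.04,"ax":0,"ay":0,"az":0,"hand":21}
  ]
}}

```text
clock: 4.55
eef_pos: [571.7, 160.1, 89.1]
tcp_rot: [-3.141, -0.001, 0.052]
contact_force: [-0.5, -0.1, 7.8]
opening: 0.246
grasp_force: 5.8
```

```bash
python3 - <<'E'
from h import *
st()
snap('wrist','w4',(150,150,370,384),2.5)
E
```

```text
clock 4.55 eef_pos [571.679 160.132  89.081] tcp_rot [-3.141e+00 -1.000e-03  5.200e-02] contact_force [-0.501 -0.073  7.779] wrist_torque [-0.029  0.03   0.034] opening 0.246 grasp_force 5.764
```

View pics/w4.png

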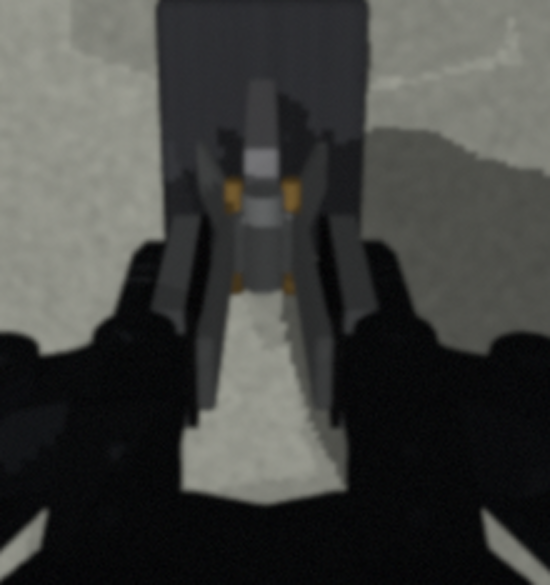

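{"op": "drive_tool", "data": {
  "plan": [
    {"x":0,"y":0,"z":-0.05,"ax":0,"ay":0,"az":0,"hand":21},
    {"x":0,"y":0,"z":-0.12,"ax":0,"ay":0,"az":0,"hand":21},
    {"x":0,"y":0,"z":-0.25,"ax":0,"ay":0,"az":0,"hand":21},
    {"x":0,"y":0,"z":-0.5,"ax":0,"ay":0,"az":0,"hand":21},
    {"x":0,"y":0,"z":-0.8,"ax":0,"ay":0,"az":0,"hand":21},
    {"x":0,"y":0,"z":-1.2,"ax":0,"ay":0,"az":0,"hand":21},
    {"x":0,"y":0,"z":-1.6,"ax":0,"ay":0,"az":0,"hand":21},
    {"x":0,"y":0,"z":-1.9,"ax":0,"ay":0,"az":0,"hand":21}
  ]
}}

```text
clock: 5.4
eef_pos: [571.7, 160.2, 185.9]
tcp_rot: [-3.141, -0.002, 0.052]
contact_force: [-0.8, -1.2, -0.3]
opening: 0.248
grasp_force: 5.4
```

```bash
python3 - <<'E'
from h import *
st(); imaging.grab_frame('side');imaging.grab_frame('side')
snap('wrist','w5'); s=cv2.imread('pics/w5_full.png')[100:384,130:390]
snap('side','s5')
t=cv2.imread('pics/s5_full.png')[120:290,150:310]
o=np.zeros((500,800,3),np.uint8)
A=cv2.resize(s,(400,437));B=cv2.resize(t,(400,425),interpolation=cv2.INTER_CUBIC);o[:437,:400]=A;o[:425,400:]=B
cv2.imwrite('pics/c5.png',o); st()
# approach pose 55 short along fin x, yaw -.35
y=-.355;n=np.array([479.5,-246.3]);u=np.array([np.cos(y),np.sin(y)])
go([*(n-60*u),185],y)
E
```

```text
clock 5.4 eef_pos [571.654 160.191 185.938] tcp_rot [-3.141e+00 -2.000e-03  5.200e-02] contact_force [-0.808 -1.226 -0.288] wrist_torque [-0.004 -0.026 -0.023] opening 0.248 grasp_force 5.351 
clock 5.6 eef_pos [571.066 160.001 183.657] tcp_rot [-3.141e+00 -1.000e-03  5.200e-02] contact_force [ 0.813 -0.415 -0.73 ] wrist_torque [-0.003  0.06  -0.047] opening 0.244 grasp_force 5.351 
shift [-3.355  7.544 -0.03 ] turn [-3.000e-03 -6.000e-03  3.889e+00] rot [-3.1414e+00 -7.0000e-04  5.2200e-02]
```

View pics/c5.png

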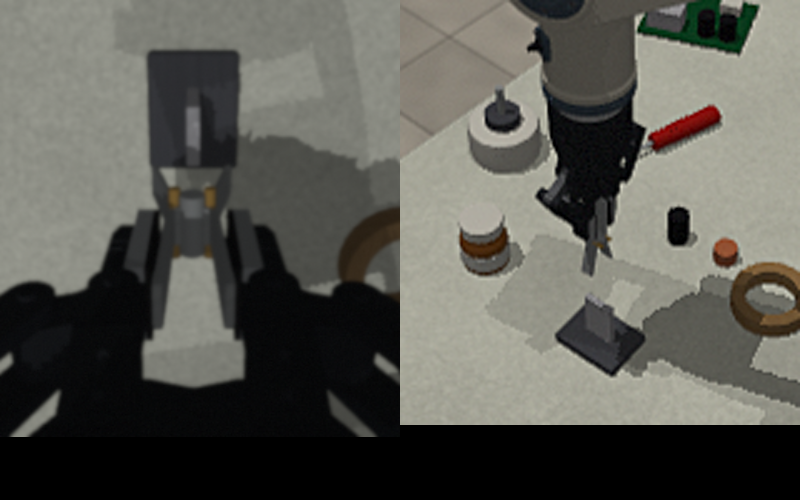

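The left view shows the tweezers held level with jaws open. The right view shows them clear of the stand plate. Moving to about 60 mm short of the fin.

{"op": "drive_tool", "data": {
  "plan": [
    {"x":-0.2,"y":0.5,"z":0,"ax":0,"ay":0,"az":0.3,"hand":21},
    {"x":-0.5,"y":1.2,"z":0,"ax":0,"ay":0,"az":0.7,"hand":21},
    {"x":-0.9,"y":2.0,"z":0,"ax":0,"ay":0,"az":1.2,"hand":21},
    {"x":-1.3,"y":2.8,"z":0,"ax":0,"ay":0,"az":1.7,"hand":21},
    {"x":-1.7,"y":3.6,"z":0,"ax":0,"ay":0,"az":2.2,"hand":21},
    {"x":-2.1,"y":4.4,"z":0,"ax":0,"ay":0,"az":2.7,"hand":21},
    {"x":-2.5,"y":5.2,"z":0,"ax":0,"ay":0,"az":3.2,"hand":21},
    {"x":-2.8,"y":6.0,"z":0,"ax":0,"ay":0,"az":3.6,"hand":21}
  ]
}}

```text
clock: 6.4
eef_pos: [444.8, -148.0, 182.4]
tcp_rot: [3.142, 0.002, -0.327]
contact_force: [0.9, -1.6, -0.7]
opening: 0.245
grasp_force: 5.4
```

```bash
python3 - <<'E'
from h import *
st(); 
y=-.355;n=np.array([479.5,-246.3]);u=np.array([np.cos(y),np.sin(y)])
go([*(n-60*u),185],y)
E
```

```text
clock 6.4 eef_pos [ 444.805 -147.988  182.377] tcp_rot [ 3.142e+00  2.000e-03 -3.270e-01] contact_force [ 0.88  -1.592 -0.679] wrist_torque [ 0.033 -0.037  0.01 ] opening 0.245 grasp_force 5.376 
shift [ 0.089  1.606 -0.053] turn [0.    0.021 0.27 ] rot [ 3.1416e+00  2.2000e-03 -3.2670e-01]
```

{"op": "drive_tool", "data": {
  "plan": [
    {"x":0.05,"y":0.6,"z":-0.05,"ax":0,"ay":0,"az":0.1,"hand":21},
    {"x":0.07,"y":1.1,"z":-0.05,"ax":0,"ay":0,"az":0.2,"hand":21},
    {"x":0.08,"y":1.4,"z":-0.05,"ax":0,"ay":0,"az":0.25,"hand":21},
    {"x":0.08,"y":1.55,"z":-0.05,"ax":0,"ay":0,"az":0.25,"hand":21},
    {"x":0.08,"y":1.55,"z":-0.05,"ax":0,"ay":0,"az":0.25,"hand":21},
    {"x":0.08,"y":1.55,"z":-0.05,"ax":0,"ay":0,"az":0.25,"hand":21}
  ]
}}

```text
clock: 7.0
eef_pos: [425.8, -221.0, 185.4]
tcp_rot: [-3.141, 0.001, -0.351]
contact_force: [-0.4, 0.2, -0.9]
opening: 0.251
grasp_force: 5.4
```

```bash
python3 - <<'E'
from h import *
imaging.grab_frame('wrist');imaging.grab_frame('wrist');st()
c=imaging.camera_info('wrist');snap('wrist','w6');np.save('w6.npy',{k:np.array(v) for k,v in c.items()},allow_pickle=True)
p=proj(c,[[479.5,-246.3,90]])[0];print(p)
a=cv2.imread('pics/w6_full.png');x0,y0=int(p[0])-50,int(p[1])-50;print(x0,y0)
A=cv2.resize(a[y0:y0+75,x0:x0+100],(800,600),interpolation=cv2.INTER_CUBIC);cv2.imwrite('pics/c6.png',A)
E
```

```text
clock 7.1 eef_pos [ 426.082 -220.794  185.653] tcp_rot [-3.141e+00  1.000e-03 -3.500e-01] contact_force [ 0.895 -0.221 -0.664] wrist_torque [ 0.02   0.008 -0.005] opening 0.242 grasp_force 5.376 
[263.4 117.1]
213 67
```

View pics/c6.png

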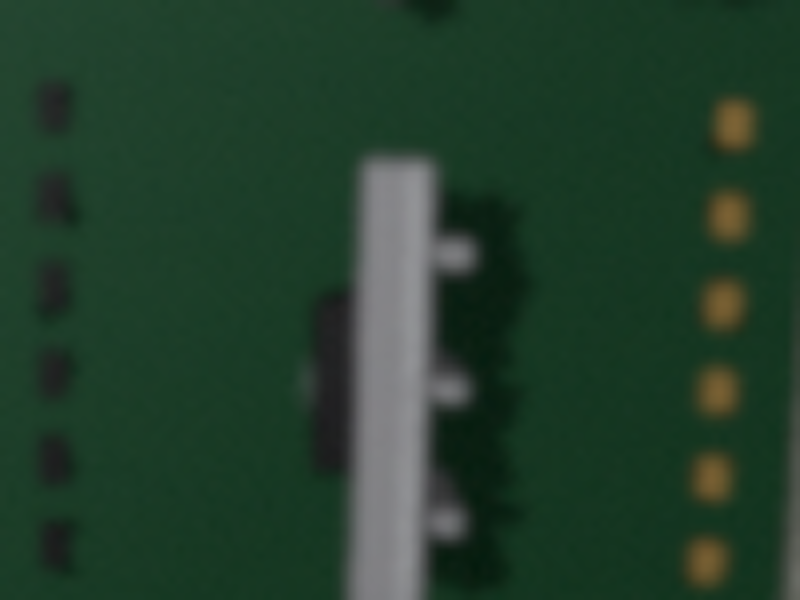

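Fin top runs from (362..437,157) down past (347..425,600). The transistor is on its left at rows 295-470, so centre row is about 386. The fin leans about 1.8° clockwise.

```bash
cat > m2.py <<'E'
from h import *
w6=np.load('w6.npy',allow_pickle=True).item();w1=np.load('w1.npy',allow_pickle=True).item();t=imaging.camera_info('top')
f=lambda x,y:(213+x/8,67+y/8)
for z in(80,85,90,95):
    A=onz(w6,f(399.5,157),z);B=onz(w6,f(386,600),z);C=onz(w6,f(392.7,386),z);d=A-B
    T=(onz(t,(341,225.2),z)+onz(t,(337.1,237.9),z))/2
    L=onz(w6,f(362,157),z)-onz(w6,f(437,157),z)
    yaw=np.arctan2(d[1],d[0]);print(z,C,'halflen',np.linalg.norm(A-C).round(1),'w',np.linalg.norm(L).round(2),'yaw',yaw.round(4),'w1',(onz(w1,(272.2,166.6),z)+onz(w1,(251,203.4),z))/2,'top',T)
E
python3 m2.py
```

```text
80 [ 480.3 -245.8   80. ] halflen 20.8 w 6.93 yaw -0.3755 w1 [ 476.4 -246.8   80. ] top [ 479.85 -248.7    80.  ]
85 [ 480.7 -245.8   85. ] halflen 20.4 w 6.84 yaw -0.3759 w1 [ 477.85 -246.5    85.  ] top [ 479.4  -247.65   85.  ]
90 [ 481.1 -245.8   90. ] halflen 20.0 w 6.71 yaw -0.3753 w1 [ 479.25 -246.25   90.  ] top [ 479.   -246.65   90.  ]
95 [ 481.4 -245.9   95. ] halflen 19.6 w 6.48 yaw -0.3757 w1 [ 480.7 -245.9   95. ] top [ 478.6 -245.6   95. ]
```

```bash
cat >> h.py <<'E'
def avg(n=8):
    P=[];F=[];M=[];G=[]
    for i in range(n):
        imaging.grab_frame('side');s=monitor.sense();P.append(s['eef_pos']);F.append(s['contact_force']);M.append(s['wrist_torque']);G.append([s['opening'],s['grasp_force']])
    s=monitor.sense();print('t',round(s['clock'],2),'pos',np.mean(P,0).round(2),'F',np.mean(F,0).round(2),'+-',(np.std(F,0)/n**.5).round(2),'M',np.mean(M,0).round(3),'G',np.mean(G,0).round(3),'rot',s['tcp_rot'].round(4))
    return np.mean(P,0)
E
python3 - <<'E'
from h import *
avg();go([481.3,-245.1,170],-.376)
E
```

```text
t 7.55 pos [ 426.11 -221.25  185.9 ] F [-0.02 -0.22 -1.09] +- [0.17 0.27 0.11] M [-0.018  0.013  0.001] G [0.247 5.376] rot [-3.1416  0.     -0.3508]
shift [1.201 0.063 0.318] turn [-0.     0.     0.241] rot [-3.1416  0.     -0.3508]
```

{"op": "drive_tool", "data": {
  "plan": [
    {"x":0.4,"y":0.02,"z":0.05,"ax":0,"ay":0,"az":0.1,"hand":21},
    {"x":0.9,"y":0.05,"z":0.15,"ax":0,"ay":0,"az":0.2,"hand":21},
    {"x":1.2,"y":0.06,"z":0.3,"ax":0,"ay":0,"az":0.24,"hand":21},
    {"x":1.2,"y":0.06,"z":0.32,"ax":0,"ay":0,"az":0.24,"hand":21},
    {"x":1.2,"y":0.06,"z":0.32,"ax":0,"ay":0,"az":0.24,"hand":21}
  ]
}}

```text
clock: 8.05
eef_pos: [480.6, -244.7, 169.4]
tcp_rot: [-3.141, 0.002, -0.376]
contact_force: [-0.1, 0.3, -0.5]
opening: 0.245
grasp_force: 5.4
```

```bash
python3 - <<'E'
from h import *
p=avg();go([481.3,-245.1,170],-.376); print(p)
E
```

```text
t 8.45 pos [ 480.77 -244.85  170.11] F [ 0.13 -0.24 -0.67] +- [0.16 0.09 0.18] M [ 0.019  0.009 -0.007] G [0.246 5.372] rot [ 3.1416e+00 -4.0000e-04 -3.7610e-01]
shift [0.004 0.    0.004] turn [ 0.    -0.004 -0.001] rot [ 3.1416e+00 -4.0000e-04 -3.7610e-01]
[ 480.76767181 -244.85232372  170.11454628]
```

{"op": "drive_tool", "data": {
  "plan": [
    {"x":0,"y":0,"z":0.15,"ax":0,"ay":0,"az":0,"hand":21},
    {"x":0,"y":0,"z":0.3,"ax":0,"ay":0,"az":0,"hand":21},
    {"x":0,"y":0,"z":0.45,"ax":0,"ay":0,"az":0,"hand":21},
    {"x":0,"y":0,"z":0.6,"ax":0,"ay":0,"az":0,"hand":21},
    {"x":0,"y":0,"z":0.7,"ax":0,"ay":0,"az":0,"hand":21},
    {"x":0,"y":0,"z":0.8,"ax":0,"ay":0,"az":0,"hand":21},
    {"x":0,"y":0,"z":0.9,"ax":0,"ay":0,"az":0,"hand":21},
    {"x":0,"y":0,"z":0.9,"ax":0,"ay":0,"az":0,"hand":21}
  ]
}}

```text
clock: 9.25
eef_pos: [481.0, -244.9, 124.2]
tcp_rot: [-3.141, 0.001, -0.376]
contact_force: [1.1, 0.6, -1.3]
opening: 0.245
grasp_force: 5.4
```

```bash
python3 - <<'E'
from h import *
avg()
E
```

```text
t 9.65 pos [ 481.4  -245.12  125.04] F [-0.08  0.16 -0.71] +- [0.21 0.22 0.07] M [-0.006 -0.004  0.004] G [0.248 5.372] rot [ 3.1416e+00 -4.0000e-04 -3.7610e-01]
```

{"op": "drive_tool", "data": {
  "plan": [
    {"x":0,"y":0,"z":0.05,"ax":0,"ay":0,"az":0,"hand":21},
    {"x":0,"y":0,"z":0.1,"ax":0,"ay":0,"az":0,"hand":21},
    {"x":0,"y":0,"z":0.14,"ax":0,"ay":0,"az":0,"hand":21},
    {"x":0,"y":0,"z":0.14,"ax":0,"ay":0,"az":0,"hand":21}
  ]
}}

```text
clock: 10.05
eef_pos: [481.1, -245.0, 117.5]
tcp_rot: [-3.142, 0.001, -0.376]
contact_force: [0.0, -0.9, -0.2]
opening: 0.249
grasp_force: 5.4
```

```bash
python3 - <<'E'
from h import *
avg(6)
E
```

```text
t 10.35 pos [ 481.31 -245.06  117.86] F [ 0.01 -0.08  0.08] +- [0.1  0.18 0.13] M [ 0.022 -0.008  0.01 ] G [0.249 5.397] rot [-3.1416 -0.     -0.3761]
```

{"op": "drive_tool", "data": {
  "plan": [
    {"x":0,"y":0,"z":0.03,"ax":0,"ay":0,"az":0,"hand":21},
    {"x":0,"y":0,"z":0.04,"ax":0,"ay":0,"az":0,"hand":21}
  ]
}}

```text
clock: 10.55
eef_pos: [481.2, -245.0, 115.8]
tcp_rot: [-3.142, 0.0, -0.376]
contact_force: [-0.7, -0.2, 0.8]
opening: 0.245
grasp_force: 5.4
```

```bash
python3 - <<'E'
from h import *
avg(8)
E
```

```text
t 10.95 pos [ 481.29 -245.05  115.85] F [ 0.09 -0.11 -0.33] +- [0.17 0.18 0.14] M [ 0.042  0.001 -0.   ] G [0.247 5.404] rot [-3.1416 -0.     -0.3761]
```

{"op": "drive_tool", "data": {
  "plan": [
    {"x":0,"y":0,"z":0.015,"ax":0,"ay":0,"az":0,"hand":21},
    {"x":0,"y":0,"z":0.03,"ax":0,"ay":0,"az":0,"hand":21}
  ]
}}

```text
clock: 11.15
eef_pos: [481.3, -245.1, 114.4]
tcp_rot: [3.142, -0.0, -0.376]
contact_force: [0.3, 0.6, 0.8]
opening: 0.251
grasp_force: 5.5
```

```bash
python3 - <<'E'
from h import *
avg(8)
E
```

```text
t 11.55 pos [ 481.32 -245.07  114.4 ] F [-0.09  0.23  0.93] +- [0.13 0.2  0.08] M [0.067 0.001 0.011] G [0.247 5.457] rot [-3.1416e+00 -1.0000e-04 -3.7610e-01]
```

{"op": "drive_tool", "data": {
  "plan": [
    {"x":0,"y":0,"z":0.02,"ax":0,"ay":0,"az":0,"hand":21},
    {"x":0,"y":0,"z":0.02,"ax":0,"ay":0,"az":0,"hand":21}
  ]
}}

```text
clock: 11.75
eef_pos: [481.3, -245.1, 113.4]
tcp_rot: [-3.142, -0.0, -0.376]
contact_force: [-0.4, 0.4, 2.4]
opening: 0.248
grasp_force: 5.5
```

```bash
python3 - <<'E'
from h import *
avg(8)
E
```

```text
t 12.15 pos [ 481.33 -245.07  113.42] F [-0.04  0.06  2.34] +- [0.11 0.07 0.16] M [ 0.082  0.021 -0.001] G [0.247 5.511] rot [-3.1416e+00 -1.0000e-04 -3.7610e-01]
```

```bash
python3 - <<'E'
from h import *
snap('wrist','w7');snap('side','s7');c=imaging.camera_info('wrist')
p=proj(c,[[481,-245,90]])[0];q=proj(imaging.camera_info('side'),[[481,-245,85]])[0];print(p,q)
a=cv2.imread('pics/w7_full.png');b=cv2.imread('pics/s7_full.png')
x0,y0=int(p[0])-45,int(p[1])-60;x1,y1=int(q[0])-30,int(q[1])-40;print(x0,y0,x1,y1)
A=cv2.resize(a[y0:y0+135,x0:x0+90],(400,600),interpolation=cv2.INTER_CUBIC);B=cv2.resize(b[y1:y1+90,x1:x1+60],(400,600),interpolation=cv2.INTER_CUBIC)
cv2.imwrite('pics/c7.png',np.clip(np.hstack([A,B])*1.6,0,255).astype(np.uint8))
E
```

```text
[255.9 234.6] [343.1 170.1]
210 174 313 130
```

View pics/c7.png

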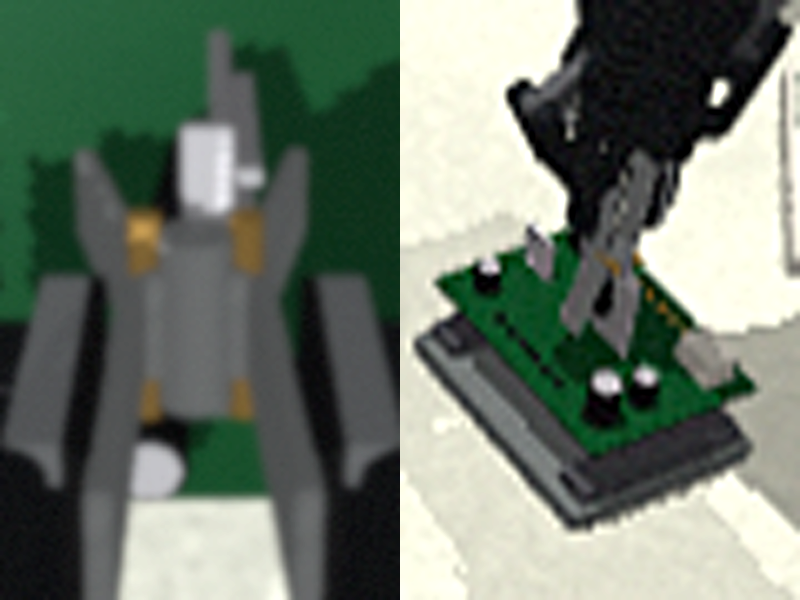

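The left view shows the jaws astride the fin and transistor with clearance on both sides. The fin's top end at (208,165) is under the foot, nearly centred. The side view agrees. Pressing about 0.9 mm more.

{"op": "drive_tool", "data": {
  "plan": [
    {"x":0,"y":0.005,"z":0.01,"ax":0,"ay":0,"az":0,"hand":21},
    {"x":0,"y":0.01,"z":0.018,"ax":0,"ay":0,"az":0,"hand":21},
    {"x":0,"y":0.01,"z":0.018,"ax":0,"ay":0,"az":0,"hand":21}
  ]
}}

```text
clock: 12.55
eef_pos: [481.2, -245.4, 112.5]
tcp_rot: [-3.141, -0.0, -0.376]
contact_force: [0.3, 1.6, 3.6]
opening: 0.244
grasp_force: 5.5
```

```bash
python3 - <<'E'
from h import *
avg(10)
E
```

```text
t 13.05 pos [ 481.15 -245.49  112.51] F [0.04 1.5  3.64] +- [0.13 0.13 0.13] M [ 0.287 -0.048 -0.002] G [0.248 5.543] rot [-3.1416  0.     -0.3761]
```

{"op": "drive_tool", "data": {
  "plan": [
    {"x":0,"y":-0.01,"z":0,"ax":0,"ay":0,"az":0,"hand":21},
    {"x":0,"y":-0.01,"z":0,"ax":0,"ay":0,"az":0,"hand":21}
  ]
}}

```text
clock: 13.25
eef_pos: [481.3, -245.1, 112.5]
tcp_rot: [3.141, -0.0, -0.376]
contact_force: [-0.6, -0.4, 3.9]
opening: 0.251
grasp_force: 5.6
```

```bash
python3 - <<'E'
from h import *
avg(8)
E
```

```text
t 13.65 pos [ 481.29 -245.14  112.5 ] F [0.03 0.1  3.14] +- [0.11 0.24 0.2 ] M [ 0.077  0.016 -0.011] G [0.248 5.554] rot [ 3.1415  0.     -0.3761]
```

{"op": "drive_tool", "data": {
  "plan": [
    {"x":0,"y":0,"z":0.003,"ax":0,"ay":0,"az":0,"hand":23},
    {"x":0,"y":0,"z":0.006,"ax":0,"ay":0,"az":0,"hand":25},
    {"x":0,"y":0,"z":0.009,"ax":0,"ay":0,"az":0,"hand":27},
    {"x":0,"y":0,"z":0.012,"ax":0,"ay":0,"az":0,"hand":29}
  ]
}}

```text
clock: 14.05
eef_pos: [481.3, -245.0, 111.8]
tcp_rot: [-3.142, 0.0, -0.376]
contact_force: [-0.1, 0.6, 3.4]
opening: 0.341
grasp_force: 5.1
```

```bash
python3 - <<'E'
from h import *
avg(4)
E
```

```text
t 14.25 pos [ 481.28 -245.03  111.85] F [0.21 0.78 2.56] +- [0.21 0.07 0.17] M [ 0.119 -0.024 -0.019] G [0.339 5.062] rot [-3.1416  0.     -0.3761]
```

{"op": "drive_tool", "data": {
  "plan": [
    {"x":0,"y":0,"z":0.008,"ax":0,"ay":0,"az":0,"hand":31},
    {"x":0,"y":0,"z":0.016,"ax":0,"ay":0,"az":0,"hand":33},
    {"x":0,"y":0,"z":0.022,"ax":0,"ay":0,"az":0,"hand":34.5},
    {"x":0,"y":0,"z":0.026,"ax":0,"ay":0,"az":0,"hand":35.5}
  ]
}}

```text
clock: 14.65
eef_pos: [481.3, -245.0, 110.5]
tcp_rot: [3.142, 0.0, -0.376]
contact_force: [1.0, 1.7, 2.8]
opening: 0.413
grasp_force: 4.5
```

```bash
python3 - <<'E'
from h import *
avg(6)
E
```

```text
t 14.95 pos [ 481.29 -245.06  110.58] F [-0.17  1.06  2.65] +- [0.17 0.12 0.22] M [ 0.194 -0.026  0.015] G [0.416 4.448] rot [ 3.1416 -0.     -0.3761]
```

{"op": "drive_tool", "data": {
  "plan": [
    {"x":0,"y":-0.006,"z":0.006,"ax":0,"ay":0,"az":0,"hand":37.5},
    {"x":0,"y":-0.006,"z":0.01,"ax":0,"ay":0,"az":0,"hand":40},
    {"x":0,"y":-0.006,"z":0.01,"ax":0,"ay":0,"az":0,"hand":44},
    {"x":0,"y":-0.006,"z":0.01,"ax":0,"ay":0,"az":0,"hand":50},
    {"x":0,"y":-0.006,"z":0.01,"ax":0,"ay":0,"az":0,"hand":58},
    {"x":0,"y":-0.006,"z":0.01,"ax":0,"ay":0,"az":0,"hand":64},
    {"x":0,"y":-0.006,"z":0.01,"ax":0,"ay":0,"az":0,"hand":64}
  ]
}}

```text
clock: 15.65
eef_pos: [481.4, -244.7, 110.0]
tcp_rot: [-3.142, 0.0, -0.376]
contact_force: [-0.3, 0.5, -0.0]
opening: 0.75
grasp_force: 0.0
```

```bash
python3 - <<'E'
from h import *
avg(6);snap('wrist','w8');snap('side','s8')
E
```

```text
t 15.95 pos [ 481.4  -244.76  110.07] F [-0.05  0.02 -0.11] +- [0.12 0.21 0.24] M [0.02  0.008 0.013] G [0.75 0.  ] rot [-3.1416e+00 -1.0000e-04 -3.7610e-01]
```

{"op": "drive_tool", "data": {
  "plan": [
    {"x":0,"y":0,"z":-0.1,"ax":0,"ay":0,"az":0,"hand":72},
    {"x":0,"y":0,"z":-0.4,"ax":0,"ay":0,"az":0,"hand":72},
    {"x":0,"y":0,"z":-0.9,"ax":0,"ay":0,"az":0,"hand":72},
    {"x":0,"y":0,"z":-1.4,"ax":0,"ay":0,"az":0,"hand":72},
    {"x":0,"y":0,"z":-1.9,"ax":0,"ay":0,"az":0,"hand":72},
    {"x":0,"y":0,"z":-2.4,"ax":0,"ay":0,"az":0,"hand":72},
    {"x":0,"y":0,"z":-2.4,"ax":0,"ay":0,"az":0,"hand":72}
  ]
}}

```text
clock: 16.75
eef_pos: [483.2, -245.7, 233.9]
tcp_rot: [3.141, -0.006, -0.376]
contact_force: [-0.2, -0.2, -0.1]
opening: 0.845
grasp_force: 0.0
```

```bash
python3 - <<'E'
from h import *
avg(6); c=imaging.camera_info('wrist'); snap('wrist','w9')
# numeric check without viewing: compare handle edges / orange pads in view with prediction for upright, seated tweezers
n=np.array([481.3,-245.1]);y=-.376;R=np.array([[np.cos(y),-np.sin(y)],[np.sin(y),np.cos(y)]]);zf=95.5
a=cv2.imread('pics/w9_full.png');h=cv2.cvtColor(a,cv2.COLOR_BGR2HSV)
m=cv2.inRange(h,(8,100,40),(28,255,255));k,l,s,ce=cv2.connectedComponentsWithStats(m)
q=proj(c,[[*n,zf+8]])[0];print('pivot pred',q)
for i in range(1,k):
    if s[i,4]>8 and np.hypot(*(ce[i]-q))<60: print('orange',ce[i].round(1),s[i,4],'tool-frame at foot+8:',(R.T@(onz(c,ce[i],zf+8)[:2]-n)).round(1))
tops=proj(c,[[*(n+R@np.array([0,sy*22.5])),zf+54] for sy in(1,-1)]);print('handle tops pred',tops)
g=cv2.cvtColor(a,cv2.COLOR_BGR2GRAY);
for v in range(int(tops[0][1])-8,int(tops[0][1])+9,8): print(v,g[v,int(q[0])-60:int(q[0])+61:2].tolist(), int(q[0])-60)
E
```

```text
t 17.05 pos [ 481.23 -244.7   229.96] F [-0.05  0.05 -0.26] +- [0.27 0.15 0.26] M [ 0.007  0.002 -0.008] G [0.844 0.   ] rot [-3.1414e+00  1.8000e-03 -3.7610e-01]
pivot pred [256.1 182.6]
orange [291.4 144.1] 17 tool-frame at foot+8: [ 33.5 -29.5]
orange [291.1 152.8] 12 tool-frame at foot+8: [ 26.1 -29.5]
orange [290.8 161.5] 13 tool-frame at foot+8: [ 18.6 -29.5]
orange [248.2 172.3] 33 tool-frame at foot+8: [9.3 6.8]
orange [263.1 172.6] 37 tool-frame at foot+8: [ 8.9 -5.9]
orange [290.6 170.4] 15 tool-frame at foot+8: [ 10.9 -29.6]
orange [290.4 178.6] 13 tool-frame at foot+8: [  3.6 -29.5]
orange [290.  187.3] 13 tool-frame at foot+8: [ -4.3 -29.5]
orange [248.4 195.6] 23 tool-frame at foot+8: [-11.8   6.7]
orange [262.7 195.8] 26 tool-frame at foot+8: [-12.   -5.7]
handle tops pred [[225.4 200.1]
 [287.1 200.1]]
192 [122, 124, 123, 122, 123, 127, 122, 122, 106, 49, 38, 38, 37, 37, 40, 69, 73, 53, 49, 50, 51, 50, 48, 50, 50, 51, 61, 61, 60, 66, 69, 65, 60, 67, 57, 46, 47, 47, 46, 47, 54, 62, 61, 67, 71, 41, 26, 25, 25, 24, 27, 61, 88, 88, 88, 90, 90, 90, 90, 90, 92] 196
200 [122, 123, 125, 121, 119, 122, 126, 125, 111, 56, 37, 35, 35, 34, 37, 58, 67, 52, 49, 49, 49, 44, 37, 33, 33, 32, 32, 25, 31, 59, 68, 70, 45, 27, 22, 17, 21, 29, 36, 49, 52, 44, 44, 48, 57, 72, 76, 75, 65, 31, 28, 62, 86, 89, 90, 92, 91, 90, 90, 89, 90] 196
208 [121, 120, 121, 123, 125, 127, 127, 125, 120, 72, 36, 35, 26, 8, 7, 37, 61, 44, 17, 13, 20, 29, 33, 31, 17, 6, 3, 5, 10, 19, 30, 33, 33, 32, 32, 32, 33, 30, 32, 32, 52, 95, 93, 73, 82, 98, 105, 100, 82, 34, 34, 72, 94, 122, 135, 127, 97, 89, 91, 93, 92] 196
```

```bash
cat > chk.py <<'E'
from h import *
from scipy.optimize import least_squares
c9=imaging.camera_info('wrist');s=monitor.sense()
def cam(pos,yaw):  # camera rigid in tool
    T=Ro.from_euler('xyz',[np.pi,0,yaw]).as_matrix();Rc=np.array([[0,1,0],[-.954,0,-.3],[-.3,0,.954]])
    Rc[1:]/=np.hypot(.954,.3);R=Rc@T.T;o=np.array(pos)+T@np.array([77.3,0.084,-141.44]);return dict(c9,R=R,t=-R@o)
def orange(f,q,rad):
    h=cv2.cvtColor(cv2.imread(f'pics/{f}_full.png'),cv2.COLOR_BGR2HSV);m=cv2.inRange(h,(8,100,40),(28,255,255))
    k,l,st_,ce=cv2.connectedComponentsWithStats(m)
    P=[ce[i] for i in range(1,k) if st_[i,4]>8 and np.hypot(*(ce[i]-q))<rad];P.sort(key=lambda p:p[1])
    P=sorted(P[:2],key=lambda p:p[0])+sorted(P[2:],key=lambda p:p[0]);return np.array(P)
for lab,n,z,A in(('stand',(571,160),78,[('w2',(562.5,152.4,220.9),.002),('w3',(571.7,157.2,87.5),.0512),('w4',(571.7,160.1,89.1),.052)]),('fin',(481.3,-245),103,[('w8',(481.4,-244.76,110.07),-.376),('w9',(481.23,-244.7,229.96),-.376)])):
    L=[]
    for f,p,y in A:
        c=cam(p,y);q=proj(c,[[*n,z]])[0];P=orange(f,q,24 if p[2]>200 else 45);print(f,q,P.round(1).tolist());L.append((c,P))
    for i in range(4):
        if all(len(P)==4 for c,P in L):
            g=least_squares(lambda X:np.concatenate([(cv2.projectPoints(X[None],cv2.Rodrigues(c['R'])[0],c['t'],np.array(c['mtx']),np.array(c['dist']))[0].ravel()-P[i]) for c,P in L]),np.array([*n,z],float));print(lab,i,g.x.round(1),round(2*g.cost,2))
E
python3 chk.py
```

```text
w2 [246.9 169.5] [[242.3, 159.9], [256.3, 159.0], [243.5, 181.8], [257.4, 181.4]]
w3 [249.7 246.6] [[235.7, 227.9], [260.7, 227.8], [237.1, 263.9], [260.1, 263.9]]
w4 [255.3 245.5] [[242.7, 227.3], [266.5, 227.1], [244.4, 263.1], [265.2, 263.3]]
stand 0 [578.3 167.1  71.5] 11.71
stand 1 [578.5 154.   69.9] 9.67
stand 2 [558.3 165.5  74.6] 8.36
stand 3 [557.5 153.2  72.1] 11.89
w8 [255.7 247.8] [[243.1, 231.3], [267.9, 231.3], [243.6, 269.0], [267.2, 268.6]]
w9 [255.5 183.2] [[248.2, 172.3], [263.1, 172.6], [248.4, 195.6], [262.7, 195.8]]
fin 0 [ 493.2 -243.   105.3] 0.0
fin 1 [ 488.  -254.4  103.7] 0.09
fin 2 [ 474.3 -235.6  107.1] 0.0
fin 3 [ 469.  -246.7  105.3] 0.04
```

```bash
cat >> chk.py <<'E'
print('---')
for f,p,y,n,z in(('w5',(571.07,160,183.7),.052,(571,160),172),('w7',(481.3,-245.1,113.42),-.376,(481.3,-245),102),('w9',(481.23,-244.7,229.96),-.376,(481.3,-245),103)):
    print(f,orange(f,proj(cam(p,y),[[*n,z]])[0],45 if f!='w9' else 24).round(1).tolist())
# predict rows vs TCP-foot, pads +-10.3, zo above foot
for zo in(6,8,10):
  for h in(19.1,17.5,16,14.5,13,11.5,10):
    P=proj(cam((0,0,h),0),[[10.3,0,zo],[-10.3,0,zo]]);print(zo,h,P[:,1],(P[1]-P[0])[1].round(2))
E
python3 chk.py | sed -n '/---/,$p'
```

```text
---
w5 [[242.5, 227.9], [266.3, 227.7], [244.2, 263.2], [265.1, 263.3]]
w7 [[241.8, 227.1], [265.4, 227.5], [243.6, 264.5], [264.1, 263.9]]
w9 [[248.2, 172.3], [263.1, 172.6], [248.4, 195.6], [262.7, 195.8]]
6 19.1 [224.8 259.6] 34.8
6 17.5 [226.  261.1] 35.1
6 16 [227.2 262.5] 35.3
6 14.5 [228.4 264. ] 35.6
6 13 [229.6 265.4] 35.8
6 11.5 [230.8 266.9] 36.1
6 10 [232.1 268.4] 36.3
8 19.1 [226.3 261.5] 35.2
8 17.5 [227.6 263. ] 35.4
8 16 [228.8 264.5] 35.7
8 14.5 [230.  265.9] 35.9
8 13 [231.3 267.4] 36.1
8 11.5 [232.5 269. ] 36.5
8 10 [233.8 270.5] 36.7
10 19.1 [227.9 263.4] 35.5
10 17.5 [229.2 265. ] 35.8
10 16 [230.4 266.4] 36.0
10 14.5 [231.7 267.9] 36.2
10 13 [233.  269.5] 36.5
10 11.5 [234.3 271. ] 36.7
10 10 [235.6 272.6] 37.0
```

The foot now measures 96.4 mm, against an unloaded fin top of about 96.3 mm, so the tweezers are seated. They are also upright and symmetric, and the hand is clear. Handing in.

```bash
python3 -c "
from rig import r
print(r.sign_off())"
```

```text
the job is handed in; nothing more can be done
None
```

I handed the job in at about 17 s on the robot's clock. The tweezers are clamped on the fin over the transistor, upright, with the hand clear; the foot measured seated to within about 0.5 mm and the board gave about 2.6 mm, though I didn't view a picture after release, so the transistor lying flat is unconfirmed.

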